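# Fit the missing peg and lay the phone on its stand

### The arm

A 6-joint arm with a two-finger parallel gripper is mounted at the origin on the work surface. World frame = base frame: x ahead of the robot, y to its left, z up, the work surface at z = 0. Lengths are in m, angles in rad, forces in N, time in s.
With the tool pointing down it reaches from about 0.3 to 0.875 m from the base axis. Payload 6.4 kg.
Tool frame: the origin (TCP) lies at the very end of the fingers, on their centre line; the grasp point (between the pads) lies 19 mm behind it; z points along the fingers, y is the line along which they close (so a half turn about z gives the same grasp; the last joint's range is limited). The gripper opens to 85 mm and grips with 20 to 120 N. Pads are 22 mm wide; open, the fingers measure 114 mm over their backs; the gripper's body (76 mm by 85 mm) begins 54 mm behind the grasp point. The pads swing forward as they close: fully open they stand 13 mm farther back than shut.
Start: joints at [1.133, 0.181, 1.607, -0, 1.354, -0.206], TCP at [0.132, 0.56, 0.199] pointing down, gripper open.
Joint ranges: [-2.99, 2.99], [-0.89, 2.07], [0.3, 2.58], [-1.14, 4.28], [0, 2.63], [-3.12, 3.12]. Speed limits (rad/s): [2.57, 2.57, 3.01, 3.14, 3.14, 3.14].

### API

Orientations are given as a unit quaternion [w, x, y, z].
In Python, from bench import telemetry, camera, ctrl, spotter gives the robot as it stands.
- The arm moves only by the tool send_rows, never from a script. Its argument "series" is a list of rows, each a list of 3 entries, a list of its own where there are three numbers: the turn, a rotation vector about the world's x, y, z in degrees, then the shift along the world's x, y, z in mm, then the closure, from -1 (fully open) to 1 (shut), so that 0 is half open. In form: [[[rx, ry, rz], [dx, dy, dz], gripper], ...]. A call has 1 to 10 rows; each row is the pose to reach, as a shift and turn from the pose commanded when the call began; what a row does not reach only later rows make up. A row lasts 1/8 s, in which the tool goes at most 62.5 mm and 10.7 degrees, less where a joint would pass 70% of its speed; a pose out of reach is approached as far as the arm can. A call with a gripper value outside its range is refused whole. The fingers move at their own pace and stop on an object; the grip force is fixed at half the most. Time passes only in rows, so rows that repeat a pose let the fingers close. It gives the time, the measured TCP pose, the force, the opening and the grip force at its end, in the units of the state.
- telemetry.get_obs(): the state, without advancing time (a new reading comes with each control period).
- camera(name): name is "side" or "top" or "wrist"; returns a dict with "pixels" (384x512x3 uint8, red, green, blue), "camera_matrix" (3x3 intrinsics, pixels), "xyz" and "orientation" of the camera in the world. Camera axes: x right, y up, looking along -z (the intrinsics and any distortion apply to the point x, -y, -z); pixel columns grow to the right and rows downward; lengths in m; the calibration is good to about 2 mm. A picture is of the moment at which its call begins. There is no depth.
- ctrl.hand_in(): hands the job in; it is judged then, once.
Trained networks look in the newest picture that a camera, given by its name, has taken for a name from the list of things; names that differ only in an ending like _2 or _b are one class to them, and where a whole thing is asked for, a point or a joint stands for the part that bears it (a point fixed in the world has none). Each returns a list of dicts, best first, with "conf" (0 to 1); they miss things now and then, are a little off and sometimes report something else, mostly with a low value. They report only what shows in the picture. A call takes as long as a camera call. They do not tell look-alikes from the thing itself.
- spotter.boxes_of(thing, camera): "xyz" ([x, y, z] in m, in world coordinates, good to about 4 mm: the middle of the surface that is visible of it).
- spotter.landmark_of(thing, camera): "xyz" ([x, y, z] in m, in world coordinates, good to about 4 mm: a listed point, or the origin of a listed thing).
The state is a dict: "time_s": time; "q": joint angles; "dq": joint speeds; "joint_efforts": joint torques, N m; "eef_pos": TCP position; "eef_rot": TCP orientation; "wrist_force": force on the tool from outside, world axes, zero at the start; "torque": the same for the moment, N m; "opening": opening from 0.0 (shut) to 1.0 (fully open); "grasp_force": force on a finger pad.
Only numpy, scipy, OpenCV 4.12 (cv2) and the standard library are available. Lean on these libraries where they do the work, as an engineer would, in place of code of your own. Each camera call takes 0.05 s, during which the arm holds its last target. There are 200 camera calls.

### The job

The wooden phone stand on the table lacks one of its two pegs: take the peg of the same shape as the one already fitted out of the peg block, and push it fully home, up to its shoulder, through the free hole of the tilted board. Then lay the phone on the board gently, screen up and lengthwise across it, about centred, with its lower long edge resting against both pegs. Leave the two other pegs in the block and everything else on the table where they are.

Things in the scene. Friction and masses are not known exactly. Their poses are not given: they have to be found in the camera images.
- peg: the matching peg, dark wood: a plain cylindrical handle 20 mm in diameter and 36 mm high above a flat shoulder, and below it a shaft 10 mm in diameter and 24 mm long with a chamfered end. Loose, 30 g, upright in one of the peg block's three holes. Origin on its axis at the shoulder; z up the handle, the shaft runs to -z
- peg_wide: another peg in the block, to be left: wide low handle 32 mm in diameter, 26 mm high, shaft 12 mm in diameter, 24 mm long. Origin at the shoulder, z up
- peg_slim: another peg in the block, to be left: slim tall handle 16 mm in diameter, 52 mm high, shaft 7 mm in diameter, 24 mm long. Origin at the shoulder, z up
- peg_block: fixed light-wood block, 60 mm (x) by 170 mm (y) by 30 mm high, with three through holes 13.5 mm in diameter in a row along its y, 54 mm apart; each holds one peg, its shoulder resting on the block's top. Origin at the centre of its underside
- board: tilted light-wood board of the fixed phone stand, 130 mm up the slope, 190 wide, 15 thick, rising away from the robot at 30 degrees (0.52 rad), open below. Origin on its upper face midway between the two peg holes, 50 mm above the table; x up the slope, y level along its width, z out of the face. Holes at y = +45 and -45 mm; the face reaches from x = -35 to +95 mm
- ferrule: thin brass ring, flush with the face, around the free hole; the hole is 12 mm in diameter with a 2 mm chamfer and goes square through the 15 mm board. Origin at the centre of the hole's mouth on the face, z out of the face along the hole's axis, x up the slope
- peg_fitted: the peg already fitted, in the other hole of the board, of the same shape as peg; fixed. Origin at the shoulder on the board's face, z out of the face along the handle
- phone: compact phone in a stiff grey case, lying on the table with its dark screen up, 134 mm (x) by 64 mm (y) by 12 mm thick, about 170 g, loose. Origin at the centre of its underside, z out of the screen. Either long edge may be the lower one
- mug: white ceramic mug, 84 mm across, 92 mm high, loose bystander; origin at the centre of its foot
- book: grey book lying flat, 130 by 190 by 28 mm, loose bystander; origin at the centre of its underside
- spectacles: black reading glasses standing on their rims with the arms unfolded, 132 mm wide, 127 mm deep, 40 mm high, loose bystander; origin under the bridge, arms to +x
- honey_jar: amber jar, 64 mm across, 85 mm high, loose bystander; origin at the centre of its foot
- remote: black remote control, 150 by 42 by 18 mm, loose bystander; origin at the centre of its underside
- teaspoon: steel teaspoon 140 mm long, loose bystander; origin on its underside
Not all that is in view belongs to the job. What is meant by the phone is not green, and is the larger of those in its own colour. Leave any red look-alike of the part that bears board alone.

How it is judged:
On the way, in this order (a step that is already met when the one before it is completed fails the run):
1. the matching peg is fully home in the free hole (distance between peg and ferrule below 0.005 m and z of peg in the frame of ferrule below 0.0035 m and angle between the z axis of peg and the z axis of ferrule, either way round below 0.2 rad), for 0.2 s.
2. the phone lies on the board against both pegs (z of phone in the frame of board between -0.004 and 0.005 m and x of phone in the frame of board between 0.037 and 0.0475 m and y of phone in the frame of board between -0.02 and 0.02 m and angle between the x axis of phone and the y axis of board, either way round below 0.12 rad and angle between the z axis of phone and the z axis of board, either way round below 0.12 rad and angle between phone's own z axis and vertical below 1 rad), for 0.2 s.
At the end, for the whole second after the job is handed in: Peg in the free hole: shoulder within 5 mm of the mouth, at most 3.5 mm out, axis within 0.2 rad. Then the phone flat on the board (5 mm, 0.12 rad), screen up, long side along the width (0.12 rad), centred within 20 mm, lower edge within 5 mm of the pegs. Both at rest (all of step 1 and all of step 2 and linear speed of each of phone, peg below 0.02 m/s); the robot touches nothing.
It fails at once if one of the other pegs is shifted by more than 15 mm (distance of any of peg_wide, peg_slim from where it was at the start of the episode above 0.015 m).
It fails at once if a bystander is shifted by more than 30 mm (distance of any of mug, book, spectacles, honey_jar, remote, teaspoon from where it was at the start of the episode above 0.03 m).
It fails at once if the phone is dropped or pressed on the board with more than 80 N (contact force between phone and board above 80 N).
It also fails if it takes over 67 s, if anything falls off the work surface, if the arm or the gripper's body presses on something with over 40 N, if the wrist force passes 120 N, or if a joint passes its speed limit or range.

## Working session

There is one attempt and no reset: what is moved stays moved. The work goes in short steps, Python scripts to look and compute and a tool call to move; the robot and the scene stay as the last step left them, time stands still between calls to the robot, and variables do not carry over. Pictures are saved under pics/ and viewed, at most 10 in all, crops included, and the job is handed in when it is done.

Besides the shell and the picture viewer there is one more tool, called after "Emit:" in YAML: its name, and indented under it one key for each argument. send_rows: Moves the arm, as the interface text tells. Its arguments: {"type":"object","properties":{"series":{"type":"array","items":{"type":"array"}}},"required":["series"]}

```bash
ls; mkdir -p pics; python3 - <<'E'
from bench import telemetry,camera,ctrl,spotter
import cv2,numpy as np
for c in ["top","side"]:
    d=camera(c); cv2.imwrite(f"pics/{c}0.png",cv2.resize(d["pixels"][:,:,::-1],(768,576),interpolation=cv2.INTER_CUBIC))
    print(c,d["camera_matrix"],d["xyz"],d["orientation"],[k for k in d])
    for t in "peg peg_wide peg_slim peg_block board ferrule peg_fitted phone mug book spectacles honey_jar remote teaspoon".split():
        print(t,"B",[(np.round(r["xyz"],3).tolist(),round(r["conf"],2)) for r in spotter.boxes_of(t,c)],"L",[(np.round(r["xyz"],3).tolist(),round(r["conf"],2)) for r in spotter.landmark_of(t,c)])
print(telemetry.get_obs())
E
```

```text
pics
top [[478.04062206   0.         250.94728596]
 [  0.         478.04062206 196.58456094]
 [  0.           0.           1.        ]] [ 0.4082313  -0.00458456  1.58076255] [ 0.71490022  0.03034934 -0.02963405 -0.69793869] ['pixels', 'camera_matrix', 'xyz', 'orientation']
peg B [] L [([0.75, 0.004, -0.0], 0.62), ([0.619, -0.28, 0.034], 0.56), ([0.603, -0.173, 0.033], 0.46)]
peg_wide B [] L [([0.6, -0.172, 0.03], 0.64)]
peg_slim B [([0.603, -0.167, 0.057], 0.55)] L [([0.608, -0.228, 0.031], 0.39)]
peg_block B [([0.605, -0.226, 0.027], 0.82), ([0.6, -0.168, 0.057], 0.43)] L [([0.606, -0.227, -0.001], 0.84), ([0.498, -0.005, -0.001], 0.39)]
board B [([0.327, 0.236, 0.07], 0.86), ([0.598, 0.276, 0.066], 0.58)] L [([0.566, 0.267, 0.045], 0.82), ([0.298, 0.238, 0.05], 0.68)]
ferrule B [] L []
peg_fitted B [([0.554, 0.222, 0.076], 0.38)] L [([0.567, 0.226, 0.046], 0.44)]
phone B [([0.499, -0.007, 0.014], 0.86), ([0.451, -0.186, 0.014], 0.77), ([0.343, 0.035, 0.01], 0.73)] L [([0.344, 0.033, -0.002], 0.84), ([0.453, -0.19, 0.002], 0.75), ([0.496, -0.008, 0.0], 0.72)]
mug B [([0.457, -0.525,
[... 2032 characters left out ...]
 2.9, 'q': array([ 1.13272582e+00,  1.80815869e-01,  1.60704314e+00,  1.56676027e-05,
        1.35377778e+00, -2.06279781e-01]), 'dq': array([ 2.15604158e-03,  8.84837398e-05,  6.36395163e-06, -6.87782928e-04,
        7.70446709e-04,  1.21795048e-03]), 'joint_efforts': array([ 7.12496967e-05, -4.44833744e+01, -3.51673615e+01, -4.06446507e-04,
        6.75955689e-04,  2.25194685e-05]), 'eef_pos': array([0.13205472, 0.55962836, 0.19855865]), 'eef_rot': array([-1.42427004e-05,  1.15637767e-01,  9.93291451e-01, -1.85070143e-05]), 'wrist_force': array([0.46995013, 0.96081254, 0.55695565]), 'torque': array([-0.00701988,  0.00672115, -0.00875089]), 'grasp_force': 0.0, 'opening': 0.9983553940284408}
```

View pics/top0.png

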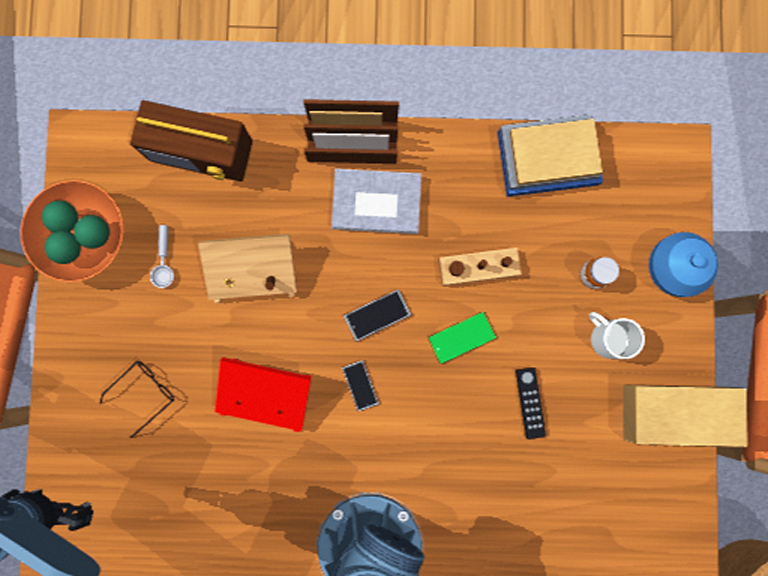

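View pics/side0.png

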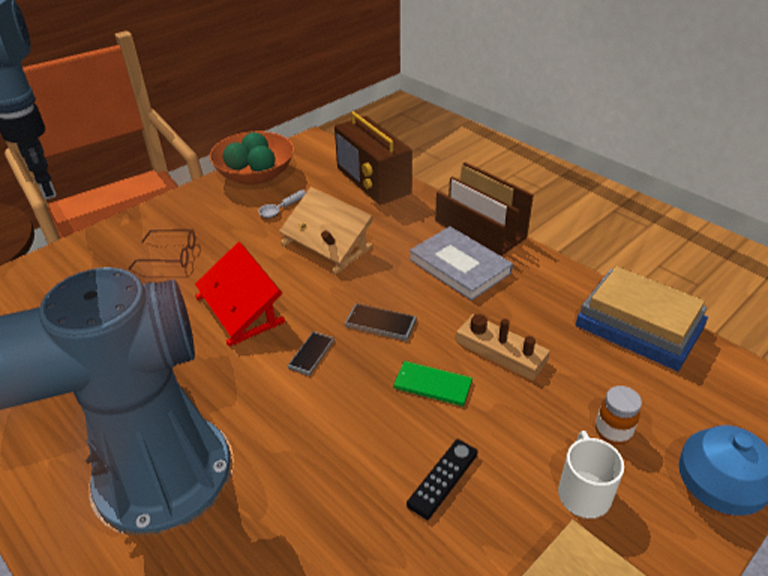

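```bash
cat > h.py <<'E'
import numpy as np,cv2
from scipy.spatial.transform import Rotation as R
from bench import telemetry,camera,ctrl,spotter
def rot(q): return R.from_quat([q[1],q[2],q[3],q[0]])
def proj(d,P):
    p=(np.atleast_2d(P)-d["xyz"])@rot(d["orientation"]).as_matrix()
    K=d["camera_matrix"]; return np.c_[K[0,0]*p[:,0]/-p[:,2]+K[0,2],K[1,1]*-p[:,1]/-p[:,2]+K[1,2]]
def back(d,uv,z):
    K=d["camera_matrix"]; uv=np.atleast_2d(uv).astype(float)
    r=np.c_[(uv[:,0]-K[0,2])/K[0,0],-(uv[:,1]-K[1,2])/K[1,1],-np.ones(len(uv))]@rot(d["orientation"]).as_matrix().T
    return d["xyz"]+r*((z-d["xyz"][2])/r[:,2])[:,None]
def boardT(x,y,yaw): return R.from_euler("z",yaw)*R.from_euler("y",-np.pi/6),np.array([x,y,.05])
E
python3 - <<'E'
from h import *
for c in ["top","side"]:
    d=camera(c); np.save(f"{c}.npy",d,allow_pickle=True)
    im=d["pixels"]; 
    def crop(P,s,n):
        u,v=proj(d,P)[0].astype(int); return cv2.resize(im[v-s:v+s,u-s:u+s,::-1],(n,n),interpolation=cv2.INTER_CUBIC),(u-s,v-s)
    a,o1=crop([.6,.27,.06],42,400); b,o2=crop([.6,-.23,.05],32,400)
    print(c,o1,o2); cv2.imwrite(f"pics/crop_{c}.png",np.hstack([a,b]))
E
python3 - <<'E'
import cv2
a=[cv2.imread(f"pics/crop_{c}.png") for c in("top","side")]
import numpy as np
cv2.imwrite("pics/crops.png",cv2.resize(np.vstack(a),(600,600)))
E
```

```text
top (np.int64(124), np.int64(133)) (np.int64(290), np.int64(147))
side (np.int64(177), np.int64(106)) (np.int64(302), np.int64(191))
```

View pics/crops.png

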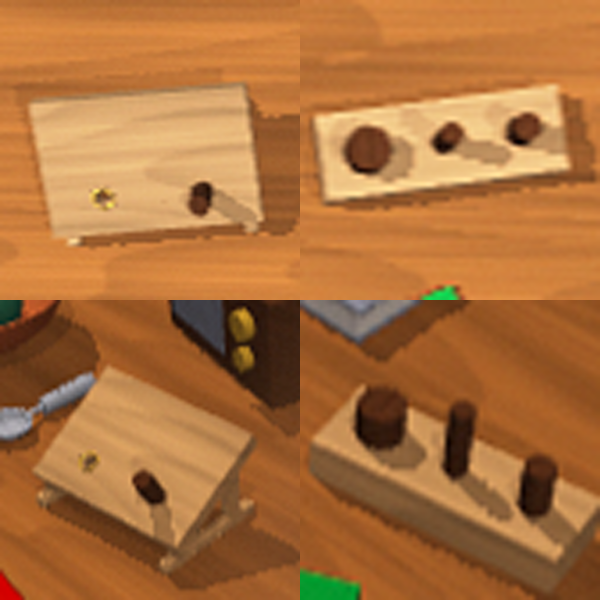

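```bash
python3 - <<'E'
from h import *
from scipy.optimize import least_squares
D={c:np.load(f"{c}.npy",allow_pickle=True).item() for c in("top","side")}
A=np.array
bt=A([[30,101],[245,86],[262,225],[52,238],[102,198]])*.28+[124,133]
bs=A([[108,67],[253,137],[180,245],[35,170],[88,161]])*.28+[177,106]
P=A([[.095,.095,0],[.095,-.095,0],[-.035,-.095,0],[-.035,.095,0],[0,.045,0]])
def f(p,full=False):
    r,t=boardT(*p); w=r.apply(P)+t
    return np.r_[proj(D["top"],w)-bt,proj(D["side"],w)-bs].ravel()
s=least_squares(f,[.565,.268,0],loss="soft_l1"); print("board",s.x.round(4),f(s.x).reshape(-1,2).round(1).tolist())
r,t=boardT(*s.x); print("ferrule",r.apply([0,.045,0])+t,"fit",r.apply([0,-.045,0])+t)
kt=A([[15,115],[257,86],[270,168],[22,201]])*64/300+[290,147]
w=back(D["top"],kt,.03); print("block",w.round(4).tolist(),w.mean(0))
e=w[0]-w[1];print("yaw",np.arctan2(-e[0],e[1]))
# pegs: handle silhouettes by darkness in both views -> centroid triangulation
for c,cen in (("top",(229,128)),("side",(237,188))):
    d=D[c];o=(290,147) if c=="top" else (302,191)
    print(c,"peg mid at z=.048",back(d,A(cen)*64/300+o,.048))
# phone
for c in D:
    d=D[c];u,v=proj(d,[.497,-.007,.012])[0].astype(int)
    hsv=cv2.cvtColor(d["pixels"],cv2.COLOR_RGB2HSV); m=((hsv[...,1]<110)).astype(np.uint8)
    box=np.zeros_like(m);box[v-28:v+28,u-33:u+33]=1
    n,l,st,ce=cv2.connectedComponentsWithStats(m*box); k=l[v,u]
    k=k or 1+np.argmax(st[1:,4])
    cn=max(cv2.findContours((l==k).astype(np.uint8),0,2)[0],key=cv2.contourArea)[:,0]
    g=back(d,cn,.009)[:,:2].astype(np.float32); print(c,"phone",cv2.minAreaRect(g*1000),st[k])
E
```

```text
board [0.5624 0.2695 0.0972] [[0.1, 0.4], [0.4, 0.2], [0.3, -1.2], [0.7, -0.6], [0.4, -0.3], [-0.1, -0.9], [-0.3, -1.0], [-1.9, 0.5], [-1.0, -0.2], [0.0, -0.4]]
ferrule [0.55805376 0.31432444 0.05      ] fit [0.5667871  0.22474917 0.05      ]
block [[0.6256, -0.1376, 0.03], [0.6501, -0.3062, 0.03], [0.5927, -0.3157, 0.03], [0.5655, -0.1435, 0.03]] [ 0.60846768 -0.22574489  0.03      ]
yaw 0.14412574424019078
top peg mid at z=.048 [[ 0.61760981 -0.28365006  0.048     ]]
side peg mid at z=.048 [[ 0.61597334 -0.28278797  0.048     ]]
top phone ((498.3163757324219, -3.0766220092773438), (64.31465911865234, 134.71771240234375), 27.1812801361084) [229 193  45  35 801]
side phone ((495.03155517578125, -6.627891540527344), (69.52165222167969, 135.98849487304688), 26.287944793701172) [230 202  48  25 307]
```

Emit:
send_rows:
  series:
    - [[0,0,-35],[240,-420,0],-1]
    - [[0,0,-35],[240,-420,0],-1]
    - [[0,0,-35],[240,-420,0],-1]
    - [[0,0,-35],[240,-420,0],-1]
    - [[0,0,-35],[240,-420,0],-1]
    - [[0,0,-35],[240,-420,0],-1]
    - [[0,0,-35],[240,-420,0],-1]
    - [[0,0,-35],[240,-420,0],-1]
    - [[0,0,-35],[240,-420,0],-1]
    - [[0,0,-35],[240,-420,0],-1]

```text
time_s: 4.25
eef_pos: [0.3718, 0.1399, 0.1985]
eef_rot: [-0.0, 0.409, 0.912, 0.0]
wrist_force: [0.3, 0.4, -0.5]
opening: 0.999
grasp_force: 0.0
```

Emit:
send_rows:
  series:
    - [[0,0,-33.5],[245,-420,0],-1]
    - [[0,0,-33.5],[245,-420,0],-1]
    - [[0,0,-33.5],[245,-420,0],-1]
    - [[0,0,-33.5],[245,-420,0],-1]
    - [[0,0,-33.5],[245,-420,0],-1]
    - [[0,0,-33.5],[245,-420,0],-1]
    - [[0,0,-33.5],[245,-420,0],-1]
    - [[0,0,-33.5],[245,-420,0],-1]
    - [[0,0,-33.5],[245,-420,0],-1]
    - [[0,0,-33.5],[245,-420,0],-1]

```text
time_s: 5.5
eef_pos: [0.6174, -0.2781, 0.1979]
eef_rot: [-0.001, 0.654, 0.757, 0.0]
wrist_force: [-0.3, 0.3, -0.6]
opening: 1.004
grasp_force: 0.0
```

```bash
python3 - <<'E'
from h import *
d=camera("wrist"); np.save("w1.npy",d,allow_pickle=True); cv2.imwrite("pics/w1.png",d["pixels"][:,:,::-1])
o=telemetry.get_obs();print(o["eef_pos"],d["xyz"],d["camera_matrix"],o["q"])
for n,p in dict(pegtop=[.617,-.281,.066],pegsh=[.617,-.281,.03],slim=[.6085,-.2258,.082],tcp=o["eef_pos"]).items(): print(n,proj(d,p).round(1))
E
```

```text
[ 0.61727734 -0.27788574  0.19831803] [ 0.60629675 -0.20367749  0.37458667] [[300.1047538    0.         258.31248584]
 [  0.         300.1047538  189.33084619]
 [  0.           0.           1.        ]] [-5.98116109e-01  4.04960774e-01  1.32555745e+00  3.92959790e-04
  1.41222853e+00 -7.44086453e-01]
pegtop [[258.  174.9]]
pegsh [[258.  167.4]]
slim [[257.6 122.3]]
tcp [[258.7 221.5]]
```

View pics/w1.png

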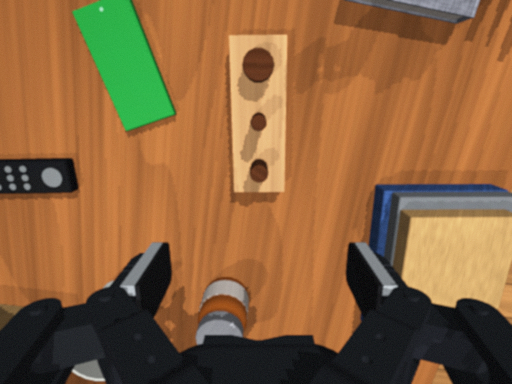

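```bash
python3 - <<'E'
from h import *
from scipy.optimize import minimize
d=np.load("w1.npy",allow_pickle=True).item(); im=d["pixels"].astype(int)
sub=im[150:192,236:282].sum(2); m=(sub<190).astype(np.uint8)
n,l,s,c=cv2.connectedComponentsWithStats(m);k=1+np.argmax(s[1:,4]);m=l==k
print("bbox",s[k][:4]+[236,150,0,0],c[k]+[236,150])
a=np.linspace(0,6.28,40)
def hull(x,y):
    p=np.vstack([np.c_[x+.01*np.cos(a),y+.01*np.sin(a),np.full(40,z)] for z in(.03,.066)])
    z=np.zeros(m.shape,np.uint8); cv2.fillConvexPoly(z,cv2.convexHull(((proj(d,p)-[236,150])*16).round().astype(np.int32)),1,shift=4); return z>0
b=max(((hull(x,y)&m).sum()/(hull(x,y)|m).sum(),x,y) for x in np.arange(.61,.625,.0005) for y in np.arange(-.29,-.27,.0005)); print(b)
E
```

```text
bbox [251 160  16  21] [258.71962617 168.96261682]
(np.float64(0.5245098039215687), np.float64(0.6164999999999993), np.float64(-0.27699999999999997))
```

```bash
python3 - <<'E'
from h import *
d=np.load("w1.npy",allow_pickle=True).item(); im=d["pixels"].astype(int)
a=np.linspace(0,6.28,40)
for th in (215,240,265,290):
    m=(im[150:192,236:282].sum(2)<th).astype(np.uint8)
    n,l,s,c=cv2.connectedComponentsWithStats(m);k=1+np.argmax(s[1:,4]);m=l==k
    def hull(x,y):
        p=np.vstack([np.c_[x+.01*np.cos(a),y+.01*np.sin(a),np.full(40,z)] for z in(.03,.066)])
        z=np.zeros(m.shape,np.uint8); cv2.fillConvexPoly(z,cv2.convexHull(((proj(d,p)-[236,150])*16).round().astype(np.int32)),1,shift=4); return z>0
    print(th,s[k],max(((hull(x,y)&m).sum()/(hull(x,y)|m).sum(),x,y) for x in np.arange(.61,.625,.0005) for y in np.arange(-.29,-.27,.0005)))
E
```

```text
215 [ 15  10  16  22 293] (np.float64(0.7163814180929096), np.float64(0.6174999999999992), np.float64(-0.27799999999999997))
240 [ 14   9  17  23 310] (np.float64(0.7579462102689487), np.float64(0.6174999999999992), np.float64(-0.27799999999999997))
265 [ 14   9  18  23 325] (np.float64(0.7946210268948656), np.float64(0.6174999999999992), np.float64(-0.27799999999999997))
290 [ 14   9  18  23 334] (np.float64(0.8106796116504854), np.float64(0.6164999999999993), np.float64(-0.27799999999999997))
```

Emit:
send_rows:
  series:
    - [[0,0,0],[0,-0.5,-50],-1]
    - [[0,0,0],[0,-0.5,-90],-1]
    - [[0,0,0],[0,-0.5,-125],-1]
    - [[0,0,0],[0,-0.5,-150],-1]
    - [[0,0,0],[0,-0.5,-162],-1]
    - [[0,0,0],[0,-0.5,-162],0]
    - [[0,0,0],[0,-0.5,-162],1]
    - [[0,0,0],[0,-0.5,-162],1]
    - [[0,0,0],[0,-0.5,-162],1]
    - [[0,0,0],[0,-0.5,-162],1]

```text
time_s: 6.8
eef_pos: [0.6172, -0.281, 0.037]
eef_rot: [0.0, 0.655, 0.756, 0.0]
wrist_force: [0.3, -0.4, 0.7]
opening: 0.003
grasp_force: 0.0
```

```bash
python3 - <<'E'
from h import *
o=telemetry.get_obs();print(o["eef_pos"],o["opening"],o["grasp_force"])
d=camera("wrist");s=camera("side");np.save("w2.npy",d,allow_pickle=True)
u,v=proj(s,[.617,-.28,.05])[0].astype(int);print(u,v)
cv2.imwrite("pics/w2.png",np.hstack([d["pixels"][:,:,::-1][:,60:460],cv2.resize(s["pixels"][v-50:v+50,u-50:u+50,::-1],(384,384))]))
E
```

```text
[ 0.61720874 -0.28103974  0.03695199] 0.0030618617893253845 0.0
352 229
```

View pics/w2.png

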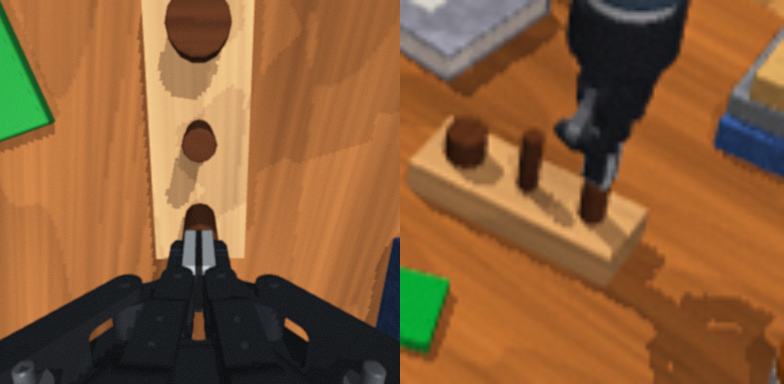

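```bash
python3 - <<'E'
from h import *
d=np.load("w2.npy",allow_pickle=True).item()
o=telemetry.get_obs();print(d["xyz"],o["eef_pos"])
yaw=.144;ax=np.array([-np.sin(yaw),np.cos(yaw)])
for k,z in ((1,.056),(0,.082),(-1,.066)):
    for zz in (.03,z): print(k,zz,proj(d,[*(np.array([.6092,-.2256])+ax*.054*k),zz]).round(1)-[60,0])
print("tcp",proj(d,o["eef_pos"])-[60,0])
t=rot(o["eef_rot"])
print("grasp",proj(d,o["eef_pos"]+t.apply([0,0,-.019]))-[60,0], "15mm up", proj(d,[.6172,-.2785,.066])-[60,0])
E
```

```text
[ 0.60601819 -0.20633785  0.21351032] [ 0.6170908  -0.28093357  0.03668179]
1 0.03 [[199.   31.9]]
1 0.056 [[199.1  20.3]]
0 0.03 [[198.9 131.1]]
0 0.082 [[199.1 143.9]]
-1 0.03 [[198.8 214.5]]
-1 0.066 [[198.9 239.3]]
tcp [[198.63364136 221.14965122]]
grasp [[198.6707928  234.14996088]] 15mm up [[199.54633052 238.42867629]]
```

```bash
python3 - <<'E'
from h import *
d=np.load("w2.npy",allow_pickle=True).item()
s=camera("side");u,v=proj(s,[.617,-.28,.07])[0].astype(int);t=camera("top");a,b=proj(t,[.617,-.28,.05])[0].astype(int)
c=lambda im,u,v,k:cv2.resize(im[v-k:v+k,u-k:u+k,::-1],(400,400),interpolation=cv2.INTER_CUBIC)
cv2.imwrite("pics/z2.png",np.hstack([c(d["pixels"],260,240,45),c(s["pixels"],u,v,28)]))
E
```

```text
(no output)
```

View pics/z2.png

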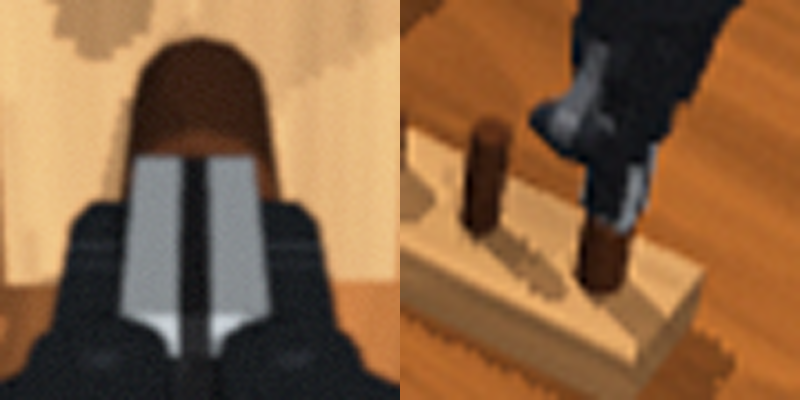

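```bash
python3 - <<'E'
from h import *
D=np.load("side.npy",allow_pickle=True).item()
c=proj(D,[.617,-.28,.07])[0].astype(int)
for p in ([.617,-.281,.037],[.617,-.281,.07],[.615,-.297,.037],[.615,-.305,.037],[.617,-.278,.066],[.617,-.278,.03],[.613,-.30,.045]): print(p,((proj(D,p)[0]-c)*7.14+200).round())
o=telemetry.get_obs();print(o["eef_pos"],o["wrist_force"],o["joint_efforts"],o["q"])
E
```

```text
[0.617, -0.281, 0.037] [198. 267.]
[0.617, -0.281, 0.07] [209. 207.]
[0.615, -0.297, 0.037] [229. 290.]
[0.615, -0.305, 0.037] [245. 301.]
[0.617, -0.278, 0.066] [201. 211.]
[0.617, -0.278, 0.03] [190. 275.]
[0.613, -0.3, 0.045] [234. 283.]
[ 0.61701057 -0.28087575  0.03652767] [ 0.05314254 -0.00764194 -0.9884724 ] [-7.13098325e-04 -5.93642378e+01 -3.13362980e+01 -4.06571498e-04
  6.67174882e-04  9.34106765e-05] [-6.01822640e-01  5.71035855e-01  1.43382050e+00 -2.93414046e-05
  1.13690049e+00 -7.45182646e-01]
```

Emit:
send_rows:
  series:
    - [[0,0,0],[0,2.5,0],0]
    - [[0,0,0],[0,2.5,0],0]
    - [[0,0,0],[0,2.5,-10],0]
    - [[0,0,0],[0,2.5,-20],0]
    - [[0,0,0],[0,2.5,-24],0]
    - [[0,0,0],[0,2.5,-24],0]
    - [[0,0,0],[0,2.5,-24],1]
    - [[0,0,0],[0,2.5,-24],1]
    - [[0,0,0],[0,2.5,-24],1]
    - [[0,0,0],[0,2.5,-24],1]

```text
time_s: 8.25
eef_pos: [0.6175, -0.2786, 0.0131]
eef_rot: [0.001, 0.655, 0.756, 0.0]
wrist_force: [-0.2, -0.5, 2.3]
opening: 0.209
grasp_force: 58.7
```

Emit:
send_rows:
  series:
    - [[0,0,0],[0,0,10],1]
    - [[0,0,0],[0,0,30],1]
    - [[0,0,0],[0,0,60],1]
    - [[0,0,0],[0,0,110],1]
    - [[0,0,0],[0,0,150],1]
    - [[0,0,0],[0,0,150],1]

```text
time_s: 9.0
eef_pos: [0.6198, -0.2801, 0.1695]
eef_rot: [0.005, 0.655, 0.756, 0.001]
wrist_force: [0.5, -0.7, -0.6]
opening: 0.208
grasp_force: 58.7
```

```bash
cat >> h.py <<'E'
B=(0.5624,0.2695,0.0972)
def plan(name,p_b,off_t,Rt,B=B):
    """TCP move so that point off_t (tool frame) gets to p_b (board frame); Rt=target tool rotation"""
    o=telemetry.get_obs(); r,t=boardT(*B)
    tcp=r.apply(p_b)+t-Rt.apply(off_t)
    print(name,"rotvec",np.degrees((Rt*rot(o["eef_rot"]).inv()).as_rotvec()).round(2),"shift mm",((tcp-o["eef_pos"])*1000).round(1),"tcp",tcp.round(4))
E
python3 - <<'E'
from h import *
o=telemetry.get_obs();print(o["eef_pos"],o["opening"],o["grasp_force"],o["q"])
r,t=boardT(*B)
# tool: y along board x, z along -board z, x = y cross z
M=r.as_matrix()@np.array([[0,-1,0],[1,0,0],[0,0,1.]]).T
Y=r.as_matrix()[:,0];Z=-r.as_matrix()[:,2];Rt=R.from_matrix(np.c_[np.cross(Y,Z),Y,Z])
for s in(-1,1):
    Rs=R.from_matrix(np.c_[np.cross(s*Y,Z),s*Y,Z])
    for h in(.10,.035,0): plan(f"s{s} h{h}",[0,.045,h],[0,0,-.017],Rs)
E
```

```text
[ 0.61981208 -0.28013778  0.16950615] 0.20808177869921532 58.715869188308716 [-5.98540213e-01  4.26092949e-01  1.35564597e+00 -3.86230689e-05
  1.34962975e+00 -7.42133154e-01]
s-1 h0.1 rotvec [-46.29  -5.   171.11] shift mm [-103.1  590.4  -47.6] tcp [0.5167 0.3103 0.1219]
s-1 h0.035 rotvec [-46.29  -5.   171.11] shift mm [ -70.7  593.6 -103.9] tcp [0.5491 0.3134 0.0656]
s-1 h0 rotvec [-46.29  -5.   171.11] shift mm [ -53.3  595.3 -134.2] tcp [0.5665 0.3151 0.0353]
s1 h0.1 rotvec [  3.94 -29.31  -2.5 ] shift mm [-103.1  590.4  -47.6] tcp [0.5167 0.3103 0.1219]
s1 h0.035 rotvec [  3.94 -29.31  -2.5 ] shift mm [ -70.7  593.6 -103.9] tcp [0.5491 0.3134 0.0656]
s1 h0 rotvec [  3.94 -29.31  -2.5 ] shift mm [ -53.3  595.3 -134.2] tcp [0.5665 0.3151 0.0353]
```

Emit:
send_rows:
  series:
    - [[0,0,0],[-10,59,0],1]
    - [[0,-3,0],[-20,118,0],1]
    - [[0.5,-6,-0.5],[-30,177,0],1]
    - [[1,-10,-1],[-40,236,0],1]
    - [[1.5,-15,-1.5],[-50,295,0],1]
    - [[2,-20,-2],[-60,354,0],1]
    - [[3,-25,-2.2],[-70,413,0],1]
    - [[3.9,-29.3,-2.5],[-80,472,0],1]
    - [[3.9,-29.3,-2.5],[-90,530,-10],1]
    - [[3.9,-29.3,-2.5],[-100,575,-20],1]

```text
time_s: 10.25
eef_pos: [0.5158, 0.2988, 0.1427]
eef_rot: [0.169, 0.649, 0.717, 0.191]
wrist_force: [1.0, -0.9, 0.2]
opening: 0.207
grasp_force: 58.7
```

Emit:
send_rows:
  series:
    - [[0,0,0],[0,10,-10],1]
    - [[0,0,0],[0,14,-20],1]
    - [[0,0,0],[0,14,-20],1]

```text
time_s: 10.62
eef_pos: [0.5162, 0.3099, 0.1212]
eef_rot: [0.169, 0.649, 0.717, 0.19]
wrist_force: [0.3, -1.1, -0.2]
opening: 0.209
grasp_force: 58.7
```

```bash
python3 - <<'E'
from h import *
o=telemetry.get_obs();print(o["eef_pos"],o["eef_rot"],o["opening"],o["grasp_force"])
d=camera("wrist");s=camera("side");np.save("w3.npy",d,allow_pickle=True);np.save("s3.npy",s,allow_pickle=True)
T=rot(o["eef_rot"]);
for n,z in dict(sh=-.017,tip=.007,top=-.053).items():
    p=o["eef_pos"]+T.apply([0,0,z]); print(n,p.round(4),"w",proj(d,p).round(1),"s",proj(s,p).round(1))
r,t=boardT(*B);f=r.apply([0,.045,0])+t;print("fer",proj(d,f),proj(s,f), "fitted top",proj(d,r.apply([0,-.045,.036])+t))
u,v=proj(s,f)[0].astype(int)
print(u-30,v-40)
cv2.imwrite("pics/w3.png",np.hstack([d["pixels"][:,56:456,::-1],cv2.resize(s["pixels"][v-40:v+20,u-30:u+30,::-1],(384,384),interpolation=cv2.INTER_CUBIC)]))
E
```

```text
[0.516199   0.30986745 0.12119269] [0.16869332 0.64935331 0.71686283 0.18971168] 0.20874014407868924 58.74984562397003
sh [0.5079 0.309  0.136 ] w [[257.7 233.1]] s [[188.  136.3]]
tip [0.5196 0.3102 0.1151] w [[257.8 217.4]] s [[191.4 140. ]]
top [0.4903 0.3071 0.1674] w [[257.6 266.4]] s [[182.8 130.5]]
fer [[259.84052846 185.34664831]] [[201.65022426 150.70087074]] fitted top [[259.41805645 296.04345596]]
171 110
```

View pics/w3.png

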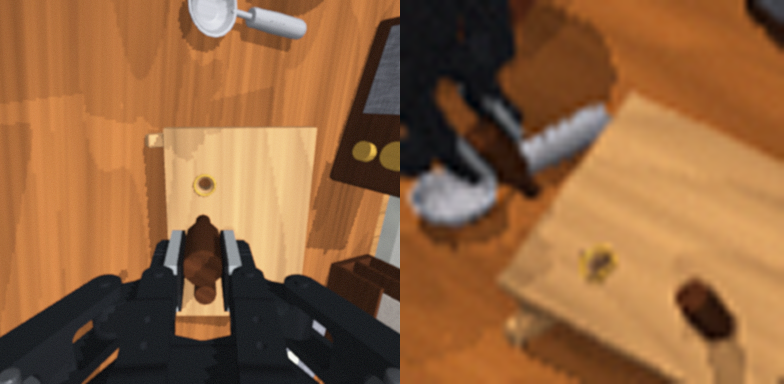

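Emit:
send_rows:
  series:
    - [[0,0,0],[13,1.3,-22],1]
    - [[0,0,0],[26,2.7,-44.5],1]
    - [[0,0,0],[33,3.4,-56],1]
    - [[0,0,0],[36,3.7,-61.5],1]
    - [[0,0,0],[36,3.7,-61.5],1]

```text
time_s: 11.35
eef_pos: [0.5532, 0.3141, 0.0612]
eef_rot: [0.169, 0.649, 0.717, 0.191]
wrist_force: [0.1, 0.0, 0.1]
opening: 0.209
grasp_force: 58.7
```

```bash
python3 - <<'E'
from h import *
o=telemetry.get_obs();print(o["eef_pos"],o["wrist_force"])
r,t=boardT(*B);T=rot(o["eef_rot"])
b=r.inv()
for z in(-.017,.007): print((b.apply(o["eef_pos"]+T.apply([0,0,z])-t)*1000).round(1))
d=camera("wrist")
r,t=boardT(*B);f=r.apply([0,.045,0])+t;print("fer",proj(d,f),"tip",proj(d,o["eef_pos"]+T.apply([0,0,.007])))
cv2.imwrite("pics/w4.png",cv2.resize(d["pixels"][150:300,190:330,::-1],(560,600),interpolation=cv2.INTER_CUBIC))
E
```

```text
[0.55321328 0.31407878 0.06121095] [0.09765762 0.0105986  0.13790544]
[ 1.6 45.2 29.1]
[ 1.4 45.3  5.1]
fer [[255.81214173 214.93012691]] tip [[257.77938978 217.370643  ]]
```

View pics/w4.png

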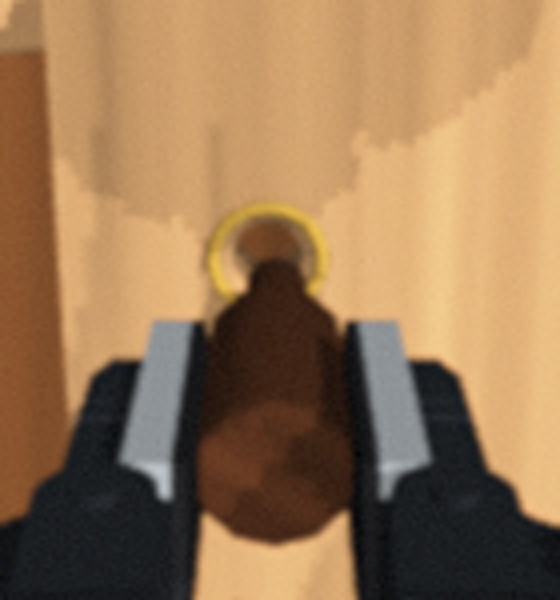

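Emit:
send_rows:
  series:
    - [[0,0,0],[-1.2,1.9,-0.6],1]
    - [[0,0,0],[0.8,2.1,-4.1],1]
    - [[0,0,0],[2.8,2.3,-7.5],1]
    - [[0,0,0],[4.8,2.5,-11],1]
    - [[0,0,0],[4.8,2.5,-11],1]

```text
time_s: 12.02
eef_pos: [0.5578, 0.3167, 0.0495]
eef_rot: [0.169, 0.649, 0.717, 0.191]
wrist_force: [0.3, -1.0, -0.7]
opening: 0.206
grasp_force: 58.7
```

Emit:
send_rows:
  series:
    - [[0,0,0],[2,0.2,-3.5],1]
    - [[0,0,0],[4,0.4,-7],1]
    - [[0,0,0],[6,0.6,-10.4],1]
    - [[0,0,0],[6,0.6,-10.4],1]

```text
time_s: 12.52
eef_pos: [0.5638, 0.3173, 0.0392]
eef_rot: [0.169, 0.649, 0.717, 0.191]
wrist_force: [-0.3, 0.5, -1.2]
opening: 0.209
grasp_force: 58.7
```

```bash
python3 - <<'E'
from h import *
o=telemetry.get_obs();r,t=boardT(*B);T=rot(o["eef_rot"]);b=r.inv()
for z in(-.017,.007): print((b.apply(o["eef_pos"]+T.apply([0,0,z])-t)*1000).round(1))
E
```

```text
[-0.1 47.3  4.6]
[ -0.3  47.5 -19.4]
```

Going in freely; the last ~5 mm until the shoulder touches.

Emit:
send_rows:
  series:
    - [[0,0,0],[1,0.1,-1.7],1]
    - [[0,0,0],[2,0.2,-3.5],1]
    - [[0,0,0],[2.5,0.2,-4.3],1]
    - [[0,0,0],[2.5,0.2,-4.3],1]

```text
time_s: 13.02
eef_pos: [0.5663, 0.3177, 0.0354]
eef_rot: [0.169, 0.649, 0.717, 0.191]
wrist_force: [-1.2, 0.2, 0.7]
opening: 0.209
grasp_force: 59.1
```

Emit:
send_rows:
  series:
    - [[0,0,0],[0.5,0,-0.9],1]
    - [[0,0,0],[1,0.1,-1.7],1]
    - [[0,0,0],[1,0.1,-1.7],1]

```text
time_s: 13.4
eef_pos: [0.5665, 0.3178, 0.0352]
eef_rot: [0.169, 0.649, 0.717, 0.191]
wrist_force: [-19.5, -4.9, 23.1]
opening: 0.207
grasp_force: 62.2
```

Emit:
send_rows:
  series:
    - [[0,0,0],[-0.5,0,0.9],0]
    - [[0,0,0],[-0.5,0,0.9],0]
    - [[0,0,0],[-0.5,0,0.9],0]
    - [[0,0,0],[-10,-1,17],0]
    - [[0,0,0],[-25,-2.5,43],0]
    - [[0,0,0],[-50,-5,87],-1]
    - [[0,0,0],[-60,-6,104],-1]
    - [[0,0,0],[-60,-6,104],-1]

```text
time_s: 14.4
eef_pos: [0.5081, 0.3124, 0.1395]
eef_rot: [0.17, 0.649, 0.716, 0.193]
wrist_force: [-0.1, -0.4, -0.4]
opening: 0.996
grasp_force: 0.0
```

```bash
python3 - <<'E'
from h import *
o=telemetry.get_obs();print(o["eef_pos"],o["q"])
d=camera("wrist");s=camera("side");np.save("w5.npy",d,allow_pickle=True);np.save("s5.npy",s,allow_pickle=True)
r,t=boardT(*B)
for y in(.045,-.045): print([ (proj(c,r.apply([0,y,z])+t)[0]).round(1).tolist() for c in(d,s) for z in(0,.036)])
print("phone w",proj(d,[.497,-.005,.012]))
u,v=proj(s,r.apply([0,0,0])+t)[0].astype(int); print(u-30,v-30)
cv2.imwrite("pics/w5.png",np.hstack([d["pixels"][:,56:456,::-1],cv2.resize(s["pixels"][v-30:v+30,u-30:u+30,::-1],(384,384),interpolation=cv2.INTER_CUBIC)]))
E
```

```text
[0.50807916 0.31237884 0.13954319] [ 0.45053103  0.01596532  2.01886809 -0.28237709  0.63142985  0.5397463 ]
[[256.9, 183.2], [256.5, 194.4], [201.7, 150.7], [196.9, 145.6]]
[[257.0, 265.7], [256.7, 286.0], [220.5, 160.7], [216.1, 155.7]]
phone w [[176.66678797 431.80795836]]
180 125
```

View pics/w5.png

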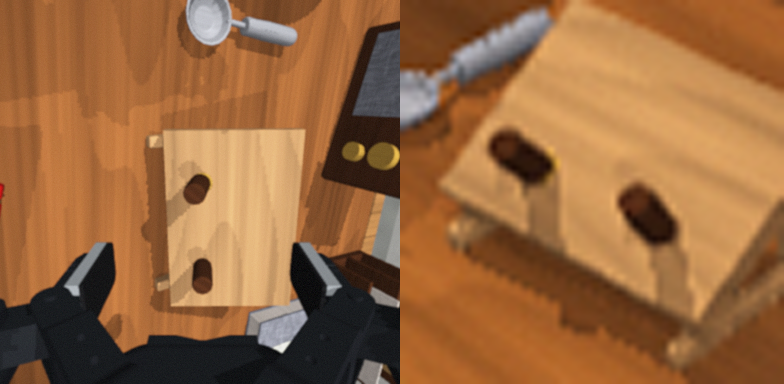

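```bash
cat > fit.py <<'E'
from h import *
from scipy.optimize import minimize
import sys
def fitpeg(views,y0=.045,sc=4):
    r,t=boardT(*B);a=np.linspace(0,2*np.pi,32);data=[]
    for d in views:
        u,v=proj(d,r.apply([0,y0,.02])+t)[0].astype(int);k=20
        im=cv2.resize(d["pixels"][v-k:v+k,u-k:u+k],None,fx=sc,fy=sc,interpolation=cv2.INTER_CUBIC).astype(float)
        m=(cv2.GaussianBlur(im,(0,0),1).sum(2)<230).astype(np.uint8)
        n,l,s,c=cv2.connectedComponentsWithStats(m);j=l[k*sc-8:k*sc+8,k*sc-8:k*sc+8];j=np.bincount(j[j>0]).argmax()
        data.append((d,l==j,(u-k,v-k)))
    def ren(p,d,m,o):
        q=R.from_euler("yx",[p[3],p[4]]);z=np.zeros(m.shape,np.uint8)
        for rad,z0,z1 in((.01,0,.036),(.005,-.003,0)):
            c=np.vstack([np.c_[rad*np.cos(a),rad*np.sin(a),np.full(32,h)] for h in(z0,z1)])
            w=r.apply(q.apply(c)+p[:3]+[0,y0,0])+t
            cv2.fillConvexPoly(z,cv2.convexHull((((proj(d,w)-o+.5)*sc-.5)*16).round().astype(np.int32)),1,shift=4)
        return z>0
    def cost(x):
        p=x*np.array([1e-3,1e-3,1e-3,.05,.05])
        return sum(1-(ren(p,*D)&D[1]).sum()/(ren(p,*D)|D[1]).sum() for D in data)+.002*(x**2).sum()
    best=min((minimize(cost,np.array([0,0,z,ty,0.1]),method="Nelder-Mead",options=dict(initial_simplex=np.array([0,0,z,ty,0])+np.vstack([np.zeros(5),1.5*np.eye(5)]),maxiter=400)) for z in(0,3) for ty in(0,-3)),key=lambda s:s.fun)
    return (best.x*[1,1,1,.05,.05]).round(2),round(best.fun,3)
if __name__=="__main__":
    W,S=[np.load(f,allow_pickle=True).item() for f in("w5.npy","s5.npy")]
    for n,v in (("both",[W,S]),("wrist",[W])): print(n,"new",fitpeg(v),"fitted",fitpeg(v,-.045))
E
python3 fit.py
```

```text
both new (array([-1.89,  0.77, -1.09, -0.09, -0.01]), np.float64(0.322)) fitted (array([ 0.19,  0.47, -0.54, -0.  , -0.04]), np.float64(0.328))
wrist new (array([-1.61, -0.94,  0.03, -0.1 , -0.08]), np.float64(0.083)) fitted (array([ 0.32, -1.76,  0.45,  0.03, -0.16]), np.float64(0.097))
```

```bash
python3 - <<'E'
from h import *
o=telemetry.get_obs()
az=np.radians(27.2);Y=np.array([np.cos(az),np.sin(az),0]);Z=np.array([0,0,-1.])
Rt=R.from_matrix(np.c_[np.cross(Y,Z),Y,Z])
print(np.degrees((Rt*rot(o["eef_rot"]).inv()).as_rotvec()).round(2),(np.array([.497,-.005,.13])-o["eef_pos"])*1000)
E
```

```text
[-8.71 28.4  21.06] [ -10.419183   -316.56683824   -7.02728525]
```

Emit:
send_rows:
  series:
    - [[0,0,0],[0,0,40],-1]
    - [[-1.5,5,3.5],[0,-40,60],-1]
    - [[-3,10,7],[-2,-90,60],-1]
    - [[-4.5,15,11],[-4,-145,50],-1]
    - [[-6,20,15],[-6,-200,40],-1]
    - [[-7.5,25,18.5],[-8,-255,20],-1]
    - [[-8.7,28.4,21],[-10,-300,0],-1]
    - [[-8.7,28.4,21],[-10.5,-316.5,-7],-1]
    - [[-8.7,28.4,21],[-10.5,-316.5,-7],-1]
    - [[-8.7,28.4,21],[-10.5,-316.5,-7],-1]

```text
time_s: 15.75
eef_pos: [0.4969, -0.0037, 0.1308]
eef_rot: [0.0, 0.521, 0.853, 0.001]
wrist_force: [0.5, 1.0, -0.1]
opening: 0.998
grasp_force: 0.0
```

```bash
python3 - <<'E'
from h import *
o=telemetry.get_obs();print(o["eef_pos"],o["eef_rot"])
d=camera("wrist");np.save("w6.npy",d,allow_pickle=True)
print("center",proj(d,[.497,-.005,.012]),"tcp",proj(d,o["eef_pos"]))
hsv=cv2.cvtColor(d["pixels"],cv2.COLOR_RGB2HSV);u,v=proj(d,[.497,-.005,.012])[0].astype(int)
for th in(110,130):
    m=(hsv[...,1]<th).astype(np.uint8);n,l,st,ce=cv2.connectedComponentsWithStats(m)
    for k in np.argsort(-st[1:,4])[:3]+1:
        cn=max(cv2.findContours((l==k).astype(np.uint8),0,2)[0],key=cv2.contourArea)[:,0]
        print(th,st[k],cv2.minAreaRect((back(d,cn,.012)[:,:2]*1000).astype(np.float32)))
cv2.imwrite("pics/w6.png",d["pixels"][:,:,::-1])
E
```

```text
[ 0.49686188 -0.00368674  0.13083865] [1.43653275e-04 5.21308781e-01 8.53367908e-01 5.88829500e-04]
center [[257.74147351 176.46199633]] tcp [[258.40755036 221.55274048]]
110 [    0   168   512   216 49080] ((555.402099609375, -123.62191772460938), (655.51904296875, 282.5711975097656), 27.115623474121094)
110 [ 226  107   68  130 8276] ((497.8569030761719, -3.6303176879882812), (64.7762222290039, 134.55950927734375), 27.206565856933594)
110 [  70   36  115   68 6372] ((345.21612548828125, 30.044387817382812), (102.45934295654297, 49.12372970581055), 21.673524856567383)
130 [    0   168   512   216 50883] ((555.4021606445312, -123.62203979492188), (655.5191650390625, 282.57122802734375), 27.115629196166992)
130 [ 226  107   68  130 8364] ((497.9300537109375, -3.5734176635742188), (65.2279052734375, 134.63121032714844), 27.102399826049805)
130 [  70   36  115   68 6461] ((345.260986328125, 30.057823181152344), (103.14019775390625, 49.47871780395508), 21.672441482543945)
```

View pics/w6.png

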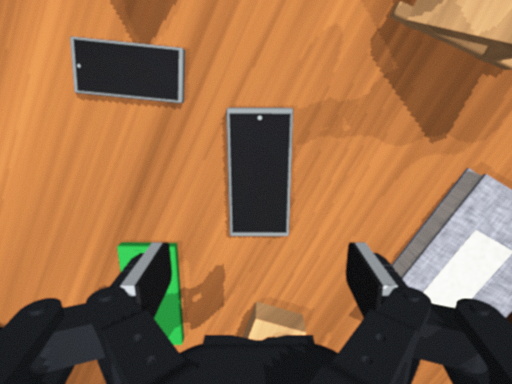

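Emit:
send_rows:
  series:
    - [[0,0,0],[1,0,-40],-1]
    - [[0,0,0],[1,0,-80],-1]
    - [[0,0,0],[1,0,-110],-1]
    - [[0,0,0],[1,0,-130],-1]
    - [[0,0,0],[1,0,-140],-1]
    - [[0,0,0],[1,0,-145],-1]
    - [[0,0,0],[1,0,-145],-1]

```text
time_s: 16.68
eef_pos: [0.4984, -0.0046, -0.0137]
eef_rot: [0.001, 0.521, 0.853, 0.0]
wrist_force: [-0.6, -0.3, 0.2]
opening: 0.997
grasp_force: 0.0
```

Emit:
send_rows:
  series:
    - [[0,0,0],[0,0,-2],-0.7]
    - [[0,0,0],[0,0,-5],-0.7]
    - [[0,0,0],[0,0,-8],-0.7]
    - [[0,0,0],[0,0,-11],-0.7]
    - [[0,0,0],[0,0,-13],-0.7]
    - [[0,0,0],[0,0,-13],-0.7]

```text
time_s: 17.42
eef_pos: [0.4977, -0.0047, -0.0275]
eef_rot: [-0.0, 0.521, 0.853, 0.0]
wrist_force: [-0.6, 0.2, -0.0]
opening: 0.848
grasp_force: 0.0
```

```bash
python3 - <<'E'
from h import *
o=telemetry.get_obs();print(o["eef_pos"],o["opening"],o["wrist_force"])
d=camera("wrist");im=d["pixels"]
# bright grey pads: report the tip rows & inner columns
g=cv2.cvtColor(im,cv2.COLOR_RGB2HSV);m=((g[...,1]<45)&(g[...,2]>80)).astype(np.uint8)
n,l,st,c=cv2.connectedComponentsWithStats(m)
print([s.tolist() for s in st[1:] if s[4]>80])
for z in(0,.01,.02): print(z,[proj(d,[*(np.array([.498,-.004])+s*.035*np.array([np.cos(.4747),np.sin(.4747)])),z]).round(0).tolist() for s in(-1,1)])
E
```

```text
[ 0.4976902  -0.00473991 -0.02754965] 0.8475677800067828 [-0.63016931  0.21313298 -0.02517834]
[[0, 0, 102, 106, 2386], [190, 116, 142, 227, 4161], [255, 132, 11, 11, 102], [142, 238, 37, 51, 664], [338, 238, 37, 51, 659]]
0 [[[196.0, 241.0]], [[323.0, 241.0]]]
0.01 [[[192.0, 249.0]], [[327.0, 249.0]]]
0.02 [[[187.0, 259.0]], [[332.0, 259.0]]]
```

Emit:
send_rows:
  series:
    - [[0,0,0],[0,1,-3],-0.7]
    - [[0,0,0],[0,1,-6],-0.7]
    - [[0,0,0],[0,1,-8],-0.7]
    - [[0,0,0],[0,1,-8],-0.7]

```text
time_s: 17.98
eef_pos: [0.4977, -0.0037, -0.0355]
eef_rot: [-0.0, 0.521, 0.853, 0.0]
wrist_force: [0.3, 0.3, -0.5]
opening: 0.85
grasp_force: 0.0
```

Emit:
send_rows:
  series:
    - [[0,0,0],[0,0,0],1]
    - [[0,0,0],[0,0,0],1]
    - [[0,0,0],[0,0,0],1]
    - [[0,0,0],[0,0,0],1]

```text
time_s: 18.48
eef_pos: [0.4983, -0.0038, -0.0348]
eef_rot: [0.0, 0.521, 0.853, 0.0]
wrist_force: [-1.9, 0.5, 5.1]
opening: 0.728
grasp_force: 66.1
```

Emit:
send_rows:
  series:
    - [[0,0,0],[0,0,5],1]
    - [[0,0,0],[0,0,20],1]
    - [[0,0,0],[0,0,60],1]
    - [[0,0,0],[0,0,110],1]
    - [[0,0,0],[0,0,160],1]
    - [[0,0,0],[0,0,200],1]
    - [[0,0,0],[0,0,200],1]
    - [[0,0,0],[0,0,200],1]

```text
time_s: 19.48
eef_pos: [0.4972, -0.0036, 0.1643]
eef_rot: [-0.0, 0.521, 0.853, 0.0]
wrist_force: [-0.0, -0.1, -1.9]
opening: 0.728
grasp_force: 66.2
```

```bash
cat > tgt.py <<'E'
from h import *
r,t=boardT(*B);Mb=r.as_matrix();Y=Mb[:,0];Z=-Mb[:,2];Rt=R.from_matrix(np.c_[np.cross(Y,Z),Y,Z])
OFF=np.array([0,0,-.0348])
E
python3 - <<'E'
from tgt import *
o=telemetry.get_obs();print(o["eef_pos"],o["opening"],o["grasp_force"],o["wrist_force"])
d=camera("wrist");T=rot(o["eef_rot"])
hsv=cv2.cvtColor(d["pixels"],cv2.COLOR_RGB2HSV)
# screen: very dark region visible, in front of fingers
m=(hsv[...,2]<60).astype(np.uint8);m[236:]=0
n,l,st,c=cv2.connectedComponentsWithStats(m);k=1+np.argmax(st[1:,4]);print(st[k])
P=[proj(d,o["eef_pos"]+T.apply([a,b,-.0348-.012]))[0].round(1).tolist() for a,b in((.067,-.032),(.067,.032),(-.067,-.032),(-.067,.032))];print(P)
for h in(.10,.05,.003): plan(f"h{h}",[.046,0,h],OFF,Rt)
E
```

```text
[ 0.4971942  -0.00359052  0.16427596] 0.7276845545554764 66.2484347820282 [-0.03674194 -0.09476985 -1.93483179]
[  192   133   134   103 12344]
[[182.8, 118.6], [334.5, 118.7], [200.4, 367.2], [316.2, 367.3]]
h0.1 rotvec [  8.43 -29.06 -21.09] shift mm [ 72.9 273.7 -34. ] tcp [0.5696 0.2702 0.1295]
h0.05 rotvec [  8.43 -29.06 -21.09] shift mm [ 97.8 276.1 -77.3] tcp [0.5945 0.2726 0.0862]
h0.003 rotvec [  8.43 -29.06 -21.09] shift mm [ 121.2  278.4 -118. ] tcp [0.6179 0.2749 0.0455]
```

Emit:
send_rows:
  series:
    - [[0,0,0],[5,20,10],1]
    - [[0,0,-3],[15,60,15],1]
    - [[1,-5,-7],[25,110,15],1]
    - [[2.5,-10,-11],[40,160,10],1]
    - [[4.5,-16,-15],[50,210,0],1]
    - [[6.5,-22,-18],[60,245,-15],1]
    - [[8,-27,-20.5],[70,265,-28],1]
    - [[8.4,-29.1,-21.1],[73,273.5,-34],1]
    - [[8.4,-29.1,-21.1],[73,273.5,-34],1]
    - [[8.4,-29.1,-21.1],[73,273.5,-34],1]

```text
time_s: 20.78
eef_pos: [0.5706, 0.2693, 0.1301]
eef_rot: [0.175, 0.649, 0.715, 0.191]
wrist_force: [0.3, -0.8, -1.0]
opening: 0.728
grasp_force: 66.2
```

```bash
python3 - <<'E'
from tgt import *
o=telemetry.get_obs();print(o["eef_pos"],o["opening"],o["grasp_force"],o["wrist_force"])
for h in(.05,.012,.003): plan(f"h{h}",[.046,0,h],OFF,Rt)
s=camera("side");w=camera("wrist");np.save("s7.npy",s,allow_pickle=True);np.save("w7.npy",w,allow_pickle=True)
# side: compare predicted phone outline to segmented low-saturation/dark region
T=rot(o["eef_rot"])
print("pred side",[proj(s,o["eef_pos"]+T.apply([a,b,-.0348-.012]))[0].round(1).tolist() for a,b in((.067,-.032),(.067,.032),(-.067,.032),(-.067,-.032))])
hsv=cv2.cvtColor(s["pixels"],cv2.COLOR_RGB2HSV);m=(hsv[...,1]<90).astype(np.uint8);m[:, :150]=0;m[:100]=0;m[190:]=0;m[:,260:]=0
n,l,st,c=cv2.connectedComponentsWithStats(m);print([x.tolist() for x in st[1:] if x[4]>100])
E
```

```text
[0.57064511 0.26931876 0.13005762] 0.7277354084793775 66.18468761444092 [ 0.29940339 -0.82745323 -1.02992633]
h0.05 rotvec [0.13 0.04 0.06] shift mm [ 23.8   3.3 -43.9] tcp [0.5945 0.2726 0.0862]
h0.012 rotvec [0.13 0.04 0.06] shift mm [ 42.8   5.2 -76.8] tcp [0.6134 0.2745 0.0533]
h0.003 rotvec [0.13 0.04 0.06] shift mm [ 47.2   5.6 -84.6] tcp [0.6179 0.2749 0.0455]
pred side [[184.5, 128.2], [195.8, 112.7], [225.5, 126.7], [213.9, 143.1]]
[[163, 100, 63, 45, 1514], [225, 100, 15, 22, 223]]
```

Emit:
send_rows:
  series:
    - [[0,0,0],[10,1.2,-18],1]
    - [[0,0,0],[24,3,-44],1]
    - [[0,0,0],[34,4.2,-62],1]
    - [[0,0,0],[40,4.9,-72],1]
    - [[0,0,0],[43,5.2,-77],1]
    - [[0,0,0],[43,5.2,-77],1]

```text
time_s: 21.62
eef_pos: [0.6141, 0.2748, 0.0539]
eef_rot: [0.176, 0.649, 0.715, 0.192]
wrist_force: [0.1, -0.3, -1.4]
opening: 0.726
grasp_force: 66.2
```

Lower in 2 mm steps along the normal.

Emit:
send_rows:
  series:
    - [[0,0,0],[1,0.1,-1.7],1]
    - [[0,0,0],[2,0.2,-3.5],1]
    - [[0,0,0],[3,0.3,-5.2],1]
    - [[0,0,0],[4,0.4,-6.9],1]
    - [[0,0,0],[4.5,0.4,-7.8],1]
    - [[0,0,0],[4.5,0.4,-7.8],1]

```text
time_s: 22.38
eef_pos: [0.6183, 0.2753, 0.0457]
eef_rot: [0.175, 0.649, 0.715, 0.192]
wrist_force: [-0.5, 0.6, -1.9]
opening: 0.727
grasp_force: 66.2
```

```bash
python3 - <<'E'
from tgt import *
o=telemetry.get_obs();print(o["wrist_force"],((r.inv().apply(o["eef_pos"]+rot(o["eef_rot"]).apply(OFF)-t))*1000).round(1),np.degrees((r.inv()*rot(o["eef_rot"])*R.from_matrix(Mb.T@Rt.as_matrix()).inv()).as_rotvec()).round(2))
E
```

```text
[-0.46692894  0.64573954 -1.92610096] [46.5  0.4  3. ] [-0.13 -0.12  0.01]
```

Emit:
send_rows:
  series:
    - [[0,0,0],[0.5,0,-0.9],1]
    - [[0,0,0],[1,0.1,-1.7],1]
    - [[0,0,0],[1.25,0.1,-2.2],1]
    - [[0,0,0],[1.25,0.1,-2.2],1]

```text
time_s: 22.88
eef_pos: [0.6196, 0.2754, 0.0436]
eef_rot: [0.175, 0.649, 0.715, 0.192]
wrist_force: [0.4, 0.0, -1.4]
opening: 0.725
grasp_force: 66.2
```

Emit:
send_rows:
  series:
    - [[0,0,0],[-0.9,-0.1,-0.5],1]
    - [[0,0,0],[-1.7,-0.2,-1],1]
    - [[0,0,0],[-2.6,-0.25,-1.5],1]
    - [[0,0,0],[-2.6,-0.25,-1.5],1]

```text
time_s: 23.38
eef_pos: [0.6169, 0.2752, 0.0421]
eef_rot: [0.175, 0.649, 0.715, 0.192]
wrist_force: [0.8, -0.8, -2.5]
opening: 0.727
grasp_force: 66.2
```

Emit:
send_rows:
  series:
    - [[0,0,0],[0.5,0,-0.9],1]
    - [[0,0,0],[-0.4,-0.1,-1.4],1]
    - [[0,0,0],[-0.4,-0.1,-1.4],1]
    - [[0,0,0],[-0.4,-0.1,-1.4],1]

```text
time_s: 23.88
eef_pos: [0.6173, 0.2753, 0.0415]
eef_rot: [0.176, 0.649, 0.715, 0.192]
wrist_force: [-1.1, -0.7, 3.7]
opening: 0.725
grasp_force: 66.8
```

```bash
python3 - <<'E'
from tgt import *
o=telemetry.get_obs();print(o["wrist_force"],((r.inv().apply(o["eef_pos"]+rot(o["eef_rot"]).apply(OFF)-t))*1000).round(1))
E
```

```text
[-1.05394651 -0.6814276   3.66229215] [43.4  0.5 -0.2]
```

Emit:
send_rows:
  series:
    - [[0,0,0],[0,0,0],-0.6]
    - [[0,0,0],[0,0,0],-0.7]
    - [[0,0,0],[0,0,0],-1]
    - [[0,0,0],[0,0,0],-1]
    - [[0,0,0],[-5,-0.5,8.7],-1]
    - [[0,0,0],[-15,-1.5,26],-1]
    - [[0,0,0],[-35,-3.5,61],-1]
    - [[0,0,0],[-55,-5,95],-1]
    - [[0,0,0],[-55,-5,95],-1]

```text
time_s: 25.0
eef_pos: [0.5626, 0.2711, 0.14]
eef_rot: [0.177, 0.648, 0.715, 0.195]
wrist_force: [0.4, 0.5, -0.5]
opening: 1.001
grasp_force: 0.0
```

```bash
cat > chk.py <<'E'
from tgt import *
from fit import fitpeg
def chk():
    o=telemetry.get_obs();print(o["eef_pos"],o["opening"])
    w=camera("wrist");s=camera("side");tp=camera("top")
    np.save("w8.npy",w,allow_pickle=True)
    n=Mb[:,2]
    for d,nm in((w,"w"),(s,"s"),(tp,"t")):
        u,v=proj(d,r.apply([.043,0,.012])+t)[0].astype(int)
        hsv=cv2.cvtColor(d["pixels"],cv2.COLOR_RGB2HSV)
        m=((hsv[...,1]<75)).astype(np.uint8);n_,l,st,c=cv2.connectedComponentsWithStats(m);k=l[v,u] 
        if not k: print(nm,"no");continue
        cn=max(cv2.findContours((l==k).astype(np.uint8),0,2)[0],key=cv2.contourArea)[:,0]
        K=d["camera_matrix"];ray=np.c_[(cn[:,0]-K[0,2])/K[0,0],-(cn[:,1]-K[1,2])/K[1,1],-np.ones(len(cn))]@rot(d["orientation"]).as_matrix().T
        lam=(.010-(d["xyz"]-t)@n)/(ray@n); b=r.inv().apply(d["xyz"]+ray*lam[:,None]-t)
        print(nm,cv2.minAreaRect((b[:,:2]*1000).astype(np.float32)))
    print([(np.round((r.inv().apply(q["xyz"]-t))*1000,1).tolist(),round(q["conf"],2)) for c in("side","top","wrist") for q in spotter.landmark_of("phone",c)])
    print("peg",fitpeg([w]),"fitted",fitpeg([w],-.045))
chk()
E
python3 chk.py
```

```text
[0.56255848 0.27109121 0.1399606 ] 1.001171421779256
w ((42.750328063964844, 0.42987060546875), (64.91082000732422, 134.35128784179688), 0.0015280487714335322)
s ((40.67413330078125, -2.5173187255859375), (65.05608367919922, 139.11166381835938), 0.06300494819879532)
t ((-3.987762451171875, 11.689727783203125), (140.52490234375, 187.13742065429688), 78.06001281738281)
[([-234.1, -216.7, 77.9], 0.94), ([-157.6, -445.3, 36.3], 0.85), ([40.8, 0.0, -4.9], 0.77), ([41.3, -2.8, -0.4], 0.74), ([-157.7, -447.5, 36.2], 0.64), ([-230.0, -214.5, 81.7], 0.58), ([-284.9, -584.6, 108.4], 0.21), ([41.1, 2.6, -0.8], 0.61)]
peg (array([-2.61, -0.05, -0.28, -0.04, -0.04]), np.float64(0.083)) fitted (array([ 0.36, -1.58, -0.19,  0.04, -0.14]), np.float64(0.178))
```

```bash
python3 -c "
from bench import ctrl
print(ctrl.hand_in())"
```

```text
the job is handed in; nothing more can be done
None
```

I handed the job in at about 25 s of the 67 s. The matching peg sits at its shoulder in the free hole, leaning about 0.05–0.1 rad. The phone lies screen up on the board, measured about 43 mm up the slope, centred within a few mm and square to it, inside the limits. I have no verdict back from the judge.

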